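# Close the lever fixture and present the cast lever level above it

### The arm

A 6-joint arm with a two-finger parallel gripper is mounted at the origin on the work surface; the furniture and walls round the work are solid. World frame = base frame: x ahead of the robot, y to its left, z up, the work surface at z = 0. Lengths are in mm, angles in rad, forces in N, time in s.
With the tool pointing down it reaches from about 275 to 750 mm from the base axis. Payload 10.2 kg.
Tool frame: the origin (TCP) lies between the finger pads; the fingertips stand 14 mm ahead of it and the grasp point (between the pads) lies 5 mm behind it (ctrl.finger_overhang is the distance from the TCP to the fingertips, in mm); z points along the fingers, y is the direction in which the jaws open and shut (so a half turn about z gives the same grasp; the last joint's range is limited). The gripper opens to 88 mm and grips with 3 to 60 N. Pads are 18 mm wide; open, the fingers measure 123 mm over their backs; the gripper's body (75 mm by 187 mm) begins 45 mm behind the grasp point.
Start: joints at [-1.561, 0.313, 1.498, -0, 1.331, -0.223], TCP at [121.105, -510.847, 252.72] pointing down, gripper open.
Joint ranges: [-2.94, 2.94], [-0.97, 2.17], [0.19, 2.56], [-1.23, 4.37], [0.02, 3.11], [-2.88, 2.88]. Speed limits (rad/s): [2.39, 2.39, 3.01, 3.14, 3.14, 3.14].

### API

Orientations are given as a rotation vector (axis times angle).
In Python, from station import status, vision, ctrl, models gives the robot as it stands.
- The arm moves only by the tool carry_out, never from a script. Its argument "plan" is a list of rows, each a list of 7 numbers: the shift along the tool's x, y, z normalised to -1 to 1, where 1 is 0.8 m, then the turn, a rotation vector about the tool's x, y, z normalised to -1 to 1, where 1 is 360 degrees, then the finger opening in mm, from 0 to 88.1. In form: [[x, y, z, ax, ay, az, fingers], ...]. A call has 1 to 20 rows; each row is the pose to reach, as a shift and turn from the pose commanded when the call began, along the tool's axes at that moment, turning the shorter way round; what a row does not reach only later rows make up. A row lasts 1/12 s, in which the tool goes at most 41.7 mm and 7.16 degrees, less where a joint would pass 70% of its speed; a pose out of reach is approached as far as the arm can. A call with a number of a shift or a turn outside -1 to 1 is refused whole. A call with a gripper value outside its range is refused whole. The fingers move at their own pace and stop on an object; "newtons" is the grip in N (left out, the last holds). Time passes only in rows, so rows that repeat a pose let the fingers close. It gives the time, the measured TCP pose, the force and the opening at its end, in the units of the state.
- status.observe(): the state, without advancing time (a new reading comes with each control period).
- vision.read_camera(name): name is "scene" or "top" or "wrist"; returns (picture, depth): 400x640x3 uint8, red, green, blue; 400x640 float32, mm along the optical axis (not along the pixel's ray), 0 where there is no reading.
- vision.camera_info(name): a dict with "fx", "fy", "cx", "cy" (pixels), "origin" and "rotation" of the camera in the world. Camera axes: x right, y up, looking along -z (the intrinsics and any distortion apply to the point x, -y, -z); pixel columns grow to the right and rows downward; lengths in mm; the calibration is good to about 2 mm. A picture is of the moment at which its call begins: read the wrist's pose just before it. camera_info takes no time and is no camera call; for the wrist camera it gives the pose at the moment of the call.
- ctrl.hand_in(): hands the job in, once; it reports no verdict.
Trained networks look in the newest picture that a camera, given by its name, has taken for a name from the list of things; names that differ only in an ending like _2 or _b are one class to them, and where a whole thing is asked for, a point or a joint stands for the part that bears it (a point fixed in the world has none). Each returns a list of dicts, best first, with "conf" (0 to 1); they miss things now and then, are a little off and sometimes report something else, mostly with a low value. They report only what shows in the picture. A call takes as long as a camera call. They do not tell look-alikes from the thing itself.
- models.find_in(camera, target): "at" ([x, y, z] in mm, in the coordinates of the camera as it stood for that picture, good to about 4 mm: the middle of the surface that is visible of it).
- models.silhouettes(camera, target): "region" (400x640 bool, what is visible of it).
The state is a dict: "time_s": time; "joint_pos": joint angles; "joint_vel": joint speeds; "joint_torque": joint torques, N m; "ee_pos": TCP position; "tcp_rot": TCP orientation; "wrist_force": force on the tool from outside, world axes, zero at the start; "wrist_torque": the same for the moment, N m; "grip_width": finger opening in mm.
Only numpy, scipy, OpenCV 4.12 (cv2) and the standard library are available. Lean on these libraries where they do the work, as an engineer would, in place of code of your own. Each camera call takes 0.05 s, during which the arm holds its last target. There are 200 camera calls.

### The job

Get the lever fixture ready for loading: push the loose blue block along the base plate until it butts flush against the fixed blue block, in line with it and with no gap, and leave it so. Then pick up the cast lever by its balance point (the yellow stripe) and hold it level over the fixture, the hub's hole straight above the thick post and the eye's hole straight above the thin pin, its underside about 5 cm above the tip of the post. Finish while still holding it there, clear of the fixture, and leave the other things on the table where they are.

Things in the scene. Friction and masses are not known exactly. Their poses are not given: they have to be found in the camera images.
- fixture: the fixture, fixed to the table: dark steel base plate 310x110x8 mm carrying a fixed blue block 150x50x34 mm. Origin under the plate's centre, at the table top; x runs along the plate from the fixed block towards the loose one, z up. The fixed block spans x -150 to 0, y -25 to +25, z 8 to 42 mm. Flat screw heads 4 mm high stand at the plate's corners, 44 mm either side of its centre line. Anything standing on the plate rests at z = 8 mm
- face (a point): centre of the fixed block's mating face (25 mm above the table); x points out of the face, towards the loose block, along the plate
- post (a point): tip of the thick steel post (18 mm diameter, 14 mm tall) on the fixed block, 115 mm back from the mating face, 56 mm above the table
- block: the loose blue block, 85x50x34 mm, 0.4 kg or so, standing on the base plate 18 to 50 mm short of the fixed block, a little askew. Origin under its centre; x along its 85 mm length, away from the fixed block; z up
- block_centre (a point): the middle of the loose block, half-way up (17 mm above its underside); axes as the block's. It can be gripped across its 50 mm width (y)
- block_face (a point): centre of the loose block's mating face, 42.5 mm from the block's centre towards the fixed block; x points away from the fixed block. When closed it coincides with point face
- pin (a point): tip of the thin steel pin (12 mm diameter, 12 mm tall) on the loose block, 12.5 mm beyond the block's centre (55 mm from its mating face), 46 mm above its underside. When the gap is closed, post and pin are 170 mm apart, as are the lever's holes
- lever: the bare-metal cast lever lying flat on the table, 213 mm long, about 0.5 kg: a heavy round hub (54 mm across, 42 mm high, 22 mm hole) at one end, a small eye (32 mm across, 36 mm high, 16 mm hole) at the other, joined by a straight web. Origin under its balance point, level with its underside; x along the lever from hub to eye, z up
- balance (a point): the lever's balance point (centre of mass along its length) at mid-height of the web, 23 mm above the lever's underside, under a 14 mm wide yellow stripe, 48.5 mm from the hub's axis towards the eye; x from hub to eye. The web there is 16 mm wide (y) and 22 mm high, free on both sides: 21 mm to the hub's rim
- hub (a point): centre of the hub's hole, at the lever's underside
- eye (a point): centre of the eye's hole, at the lever's underside, 170 mm from the hub's
- parts_case: black small-parts case with red-rimmed lid, 165x215x60 mm; bystander, origin under its centre, leave it alone
- gear_block: grey gearbox, 99x210x83 mm; bystander, origin under its centre, leave it alone
- tub_small: pale round lidded tub, 187 mm across, 132 mm high; bystander, origin under its centre, leave it alone
- masking_tape: roll of tan masking tape, 112 mm across, 30 mm high; bystander, origin under its centre, leave it alone
- pliers_1: red-handled pliers lying flat, 190 mm long; bystander, origin under its centre, leave it alone
- scraper: paint scraper with orange handle lying flat, 210 mm long; bystander, origin under its centre, leave it alone
- pulley: small dark pulley, 68 mm across, 24 mm high; bystander, origin under its centre, leave it alone
Not all that is in view belongs to the job. What is shaped like the lever but black is not meant. Several things have the shape of the block; the one meant has the colours described above.

How it is judged:
By the outcome, as a careful person would: the job done as asked, in the order asked, and still so for the second after the job is handed in, while the arm keeps its last pose, push and grip.
It also fails if it takes over 58 s, if anything falls off the work surface, if the arm or the gripper's body presses on something with over 40 N, if the wrist force passes 120 N, or if a joint passes its speed limit or range.

## Working session

There is one attempt and no reset: what is moved stays moved. The work goes in short steps, Python scripts to look and compute and a tool call to move; the robot and the scene stay as the last step left them, time stands still between calls to the robot, and variables do not carry over. Pictures are saved under pics/ and viewed, about 8 in all and at most 12, crops included, and the job is handed in when it is done.

Besides the shell and the picture viewer there is one more tool, called by a JSON object that holds its "name" and its "arguments". carry_out: Moves the arm, as the interface text tells. Its arguments: {"type":"object","properties":{"plan":{"type":"array","items":{"type":"array","items":{"type":"number"}}},"newtons":{"type":"number"}},"required":["plan"]}

```bash
ls; mkdir -p pics; cat > h.py <<'E'
import numpy as np, cv2
from scipy.spatial.transform import Rotation as R
from station import status, vision, ctrl, models
def look(n):
    ci=vision.camera_info(n); im,d=vision.read_camera(n); return ci,im,d
def rot(ci):
    r=np.array(ci["rotation"]); return r if r.shape==(3,3) else R.from_rotvec(r).as_matrix()
def cloud(ci,d):
    v,u=np.mgrid[:400,:640]
    p=np.stack([(u-ci["cx"])/ci["fx"]*d,-(v-ci["cy"])/ci["fy"]*d,-d],-1)
    return p@rot(ci).T+np.array(ci["origin"])
def w(ci,at): return rot(ci)@np.array(at)+np.array(ci["origin"])
def save(im,n,s=1): cv2.imwrite("pics/"+n,cv2.resize(im[...,::-1],None,fx=s,fy=s))
E
python3 - <<'E'
from h import *
for n in ("top","scene"):
    ci,im,d=look(n); save(im,n+".png",1.25); P=cloud(ci,d); np.savez(n+".npz",im=im,P=P)
    print(n,{k:np.round(v,3).tolist() if not isinstance(v,str) else v for k,v in ci.items()})
    for t in ("fixture","block","lever","post","pin","balance","hub","eye","face"):
        print(t,[(round(x["conf"],2),np.round(w(ci,x["at"])).tolist()) for x in models.find_in(n,t)][:4])
E
```

```text
pics
top {'fx': 504.472, 'fy': 504.472, 'cx': 317.86, 'cy': 195.939, 'origin': [173.127, -11.63, 1656.665], 'rotation': [0.138, -0.164, -1.573]}
fixture [(0.78, [495.0, 220.0, 6.0]), (0.73, [676.0, 75.0, 30.0])]
block [(0.89, [215.0, 264.0, 33.0]), (0.58, [402.0, 243.0, 45.0])]
lever [(0.61, [461.0, -203.0, 35.0]), (0.59, [411.0, -63.0, 36.0])]
post [(0.83, [497.0, 222.0, 9.0])]
pin [(0.8, [402.0, 239.0, 42.0])]
balance [(0.79, [459.0, -205.0, 35.0]), (0.74, [496.0, 222.0, 9.0]), (0.71, [417.0, -65.0, 37.0])]
hub [(0.76, [415.0, -67.0, 33.0]), (0.67, [452.0, -201.0, 37.0]), (0.28, [498.0, 219.0, 8.0])]
eye [(0.9, [456.0, -201.0, 36.0]), (0.6, [414.0, -67.0, 37.0])]
face [(0.66, [496.0, 223.0, 10.0])]
scene {'fx': 363.988, 'fy': 363.988, 'cx': 322.189, 'cy': 196.21, 'origin': [-320.754, 689.018, 1160.913], 'rotation': [0.392, -0.885, -2.15]}
fixture [(0.88, [488.0, 233.0, 5.0])]
block [(0.74, [397.0, 256.0, 38.0]), (0.63, [206.0, 268.0, 35.0]), (0.35, [529.0, -192.0, 29.0])]
lever [(0.64, [362.0, -14.0, 31.0]), (0.49, [528.0, -202.0, 31.0]), (0.19, [356.0, 443.0, 72.0])]
post [(0.63, [480.0, 231.0, 7.0]), (0.48, [664.0, -432.0, 7.0])]
pin [(0.73, [209.0, 269.0, 32.0]), (0.41, [394.0, 251.0, 40.0])]
balance [(0.7, [359.0, -10.0, 30.0]), (0.45, [527.0, -194.0, 29.0]), (0.37, [704.0, -114.0, 124.0])]
hub [(0.65, [395.0, 250.0, 40.0]), (0.61, [363.0, -8.0, 32.0]), (0.49, [529.0, -193.0, 29.0])]
eye [(0.64, [362.0, -12.0, 31.0]), (0.48, [532.0, -199.0, 31.0])]
face [(0.7, [482.0, 230.0, 8.0]), (0.31, [669.0, -434.0, 6.0])]
```

View pics/top.png

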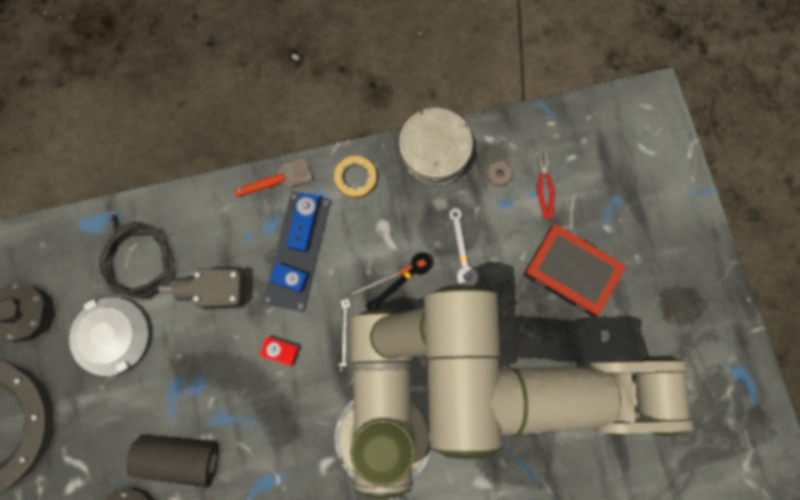

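View pics/scene.png

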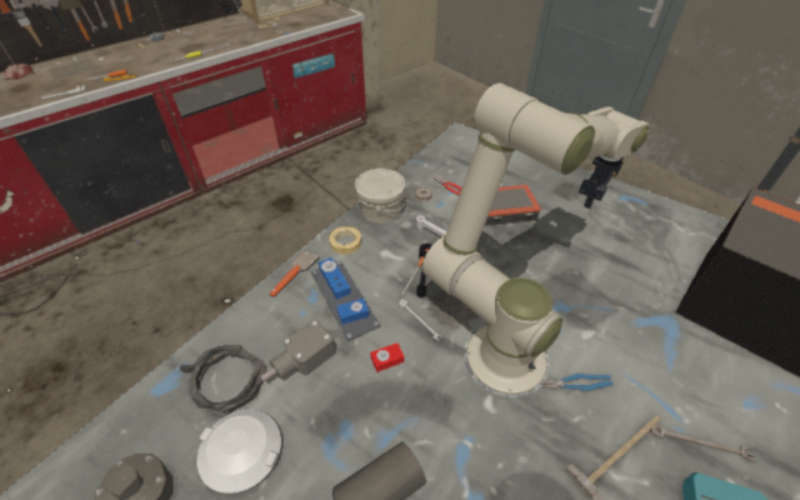

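The top view shows the fixture at about (297,240) with the fixed block at the far end and the loose one at (289,277). The bare lever has its hub at about (466,272), partly hidden by the arm, its eye at (455,214) and its stripe at (463,258). The black lever is a decoy, and so is the red block at (279,350).

```bash
python3 - <<'E'
from h import *
D=np.load("top.npz"); im=D["im"]; P=D["P"]
hsv=cv2.cvtColor(im,cv2.COLOR_RGB2HSV)
m=((hsv[...,0]>100)&(hsv[...,0]<130)&(hsv[...,1]>130)).astype(np.uint8); m[:140]=0;m[260:]=0;m[:,:210]=0;m[:,275:]=0
n,l,s,c=cv2.connectedComponentsWithStats(m)
for i in range(1,n):
    if s[i,4]<60: continue
    q=P[l==i]; q=q[(q[:,2]>30)]
    r=cv2.minAreaRect(q[:,:2].astype(np.float32)); print(c[i],s[i,4],np.median(q[:,2]),r)
for u,v in [(455,214),(463,258),(466,268),(440,262)]:
    print(u,v,P[int(v/1.25),int(u/1.25)].round())
ci=vision.camera_info("wrist"); s=status.observe()
print({k:np.round(v,3).tolist() for k,v in ci.items()},s["ee_pos"],s["tcp_rot"])
Rt=R.from_rotvec(s["tcp_rot"]).as_matrix(); print(Rt.round(3)); print("cam in tool",Rt.T@(np.array(ci["origin"])-s["ee_pos"]),(Rt.T@rot(ci)).round(3))
E
```

```text
[248.01587302 157.28571429] 63 42.83210215711779 ((616.94677734375, 196.3769073486328), (48.926177978515625, 18.511371612548828), 81.03680419921875)
[240.10978044 184.91816367] 501 42.41405722042339 ((363.63330078125, 135.077880859375), (471.0303039550781, 96.91937255859375), 25.97266960144043)
[229.62857143 221.20285714] 350 42.19406286393519 ((405.83404541015625, 244.89175415039062), (85.04283905029297, 50.37514877319336), 69.19010162353516)
455 214 [ 581. -198.   -5.]
463 258 [ 453. -210.   37.]
466 268 [ 424. -213.   54.]
440 262 [ 450. -154.   -1.]
{'fx': 327.846, 'fy': 327.846, 'cx': 322.128, 'cy': 197.826, 'origin': [201.581, -492.808, 385.678], 'rotation': [-0.276, 0.218, -1.325]} [ 121.10078366 -510.84031524  252.71930437] [-3.12030568e+00 -3.64806239e-01 -2.52510137e-05]
[[ 0.973  0.231  0.   ]
 [ 0.231 -0.973  0.   ]
 [ 0.    -0.    -1.   ]]
cam in tool [  82.47201915    1.01490997 -132.95712406] [[ 0.001  0.947  0.32 ]
 [ 1.    -0.001 -0.   ]
 [-0.     0.32  -0.947]]
```

{"name": "carry_out", "arguments": {"plan": [[0.55,-0.263,-0.059,0,0,0,88],[0.55,-0.263,-0.059,0,0,0,88],[0.55,-0.263,-0.059,0,0,0,88],[0.55,-0.263,-0.059,0,0,0,88],[0.55,-0.263,-0.059,0,0,0,88],[0.55,-0.263,-0.059,0,0,0,88],[0.55,-0.263,-0.059,0,0,0,88],[0.55,-0.263,-0.059,0,0,0,88],[0.55,-0.263,-0.059,0,0,0,88],[0.55,-0.263,-0.059,0,0,0,88],[0.55,-0.263,-0.059,0,0,0,88],[0.55,-0.263,-0.059,0,0,0,88],[0.55,-0.263,-0.059,0,0,0,88],[0.55,-0.263,-0.059,0,0,0,88],[0.55,-0.263,-0.059,0,0,0,88]]}}

```text
time_s: 2.25
ee_pos: [500.3, -204.9, 299.7]
tcp_rot: [-3.12, -0.365, 0.001]
wrist_force: [-0.2, -0.2, -0.7]
grip_width: 87.8
```

```bash
python3 - <<'E'
from h import *
s=status.observe(); print(s["time_s"],s["ee_pos"],np.abs(s["joint_vel"]).max())
ci,im,d=look("wrist"); save(im,"w1.png",1.25); np.savez("w1.npz",im=im,P=cloud(ci,d),d=d)
for t in ("lever","balance","hub","eye"):
    print(t,[(round(x["conf"],2),np.round(w(ci,x["at"])).tolist()) for x in models.find_in("wrist",t)][:4])
E
```

```text
2.25 [ 500.31417297 -204.88554845  299.66209391] 0.023222446472490357
lever [(0.75, [449.0, -210.0, 38.0]), (0.65, [415.0, -76.0, 35.0])]
balance [(0.9, [416.0, -72.0, 35.0]), (0.69, [662.0, -165.0, 51.0]), (0.67, [454.0, -208.0, 32.0])]
hub [(0.78, [454.0, -210.0, 39.0]), (0.67, [421.0, -76.0, 40.0])]
eye [(0.87, [420.0, -73.0, 32.0])]
```

View pics/w1.png

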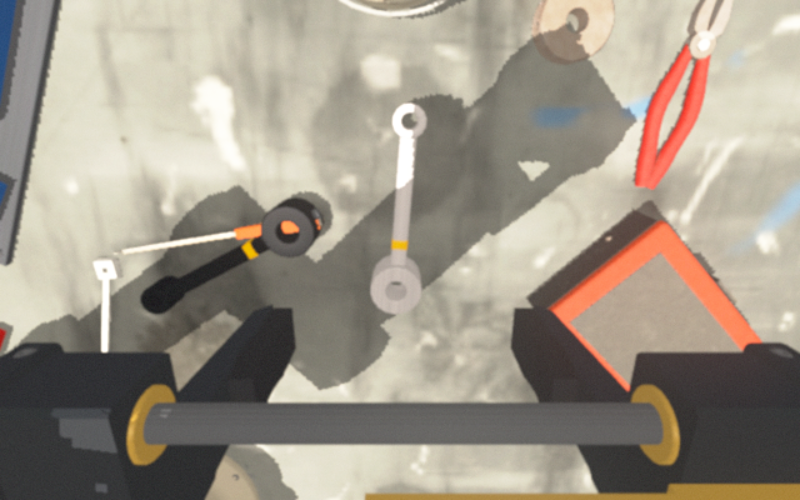

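The wrist view shows the bare lever clearly, with the hub hole at (396,290), the stripe at (400,245) and the eye at (409,120). The black decoy lies to its left. Next I'll look at the fixture.

{"name": "carry_out", "arguments": {"plan": [[0.121,-0.511,0,0,0,0,88],[0.121,-0.511,0,0,0,0,88],[0.121,-0.511,0,0,0,0,88],[0.121,-0.511,0,0,0,0,88],[0.121,-0.511,0,0,0,0,88],[0.121,-0.511,0,0,0,0,88],[0.121,-0.511,0,0,0,0,88],[0.121,-0.511,0,0,0,0,88],[0.121,-0.511,0,0,0,0,88],[0.121,-0.511,0,0,0,0,88],[0.121,-0.511,0,0,0,0,88],[0.121,-0.511,0,0,0,0,88],[0.121,-0.511,0,0,0,0,88]]}}

```text
time_s: 3.58
ee_pos: [500.7, 214.7, 299.8]
tcp_rot: [3.12, 0.364, -0.0]
wrist_force: [0.7, -0.2, -0.6]
grip_width: 87.9
```

```bash
cat >> h.py <<'E'
def toppts(P,ctr,r,z0,z1):
    m=(np.hypot(P[...,0]-ctr[0],P[...,1]-ctr[1])<r)&(P[...,2]>z0)&(P[...,2]<z1); return m
def bluerects(im,P,lo=36,hi=48):
    hsv=cv2.cvtColor(im,cv2.COLOR_RGB2HSV)
    m=((hsv[...,0]>98)&(hsv[...,0]<132)&(hsv[...,1]>110)&(P[...,2]>lo)&(P[...,2]<hi)).astype(np.uint8)
    m=cv2.morphologyEx(m,cv2.MORPH_OPEN,np.ones((3,3)))
    n,l,s,c=cv2.connectedComponentsWithStats(m); out=[]
    for i in range(1,n):
        if s[i,4]<250: continue
        q=P[l==i]; r=cv2.minAreaRect(q[:,:2].astype(np.float32))
        out.append((s[i,4],round(float(np.median(q[:,2])),1),np.round(r[0],1).tolist(),np.round(r[1],1).tolist(),round(r[2],2)))
    return out
E
python3 - <<'E'
from h import *
s=status.observe(); print(s["time_s"],s["ee_pos"])
ci,im,d=look("wrist"); save(im,"w2.png",1.25); P=cloud(ci,d); np.savez("w2.npz",im=im,P=P,d=d)
for b in bluerects(im,P): print(b)
for t in ("post","pin","fixture","block","face"):
    print(t,[(round(x["conf"],2),np.round(w(ci,x["at"])).tolist()) for x in models.find_in("wrist",t)][:4])
D=np.load("w1.npz"); Q=D["P"]
for n,(u,v),r,z in (("hub",(317,228),34,38),("eye",(327,98),24,32)):
    c=Q[v-8,u,:2]
    for _ in range(3):
        m=toppts(Q,c,r,z,50); 
        (x,y),rad=cv2.minEnclosingCircle(Q[m][:,:2].astype(np.float32)); c=np.array([x,y]); print(n,c,rad,np.median(Q[m][:,2]),m.sum())
hsv=cv2.cvtColor(D["im"],cv2.COLOR_RGB2HSV)
m=(hsv[...,0]>18)&(hsv[...,0]<32)&(hsv[...,1]>150); m[:180]=0;m[210:]=0;m[:,:300]=0;m[:,340:]=0
print("stripe",Q[m].mean(0),m.sum())
E
```

```text
3.5833 [500.6668274  214.6632356  299.83104299]
(np.int32(672), 42.9, [615.8, 195.3], [49.5, 24.7], 77.88)
(np.int32(3187), 42.8, [531.7, 213.5], [50.1, 102.7], 77.66)
(np.int32(1861), 42.6, [405.8, 243.2], [84.7, 50.5], 69.6)
post [(0.72, [525.0, 216.0, 4.0])]
pin [(0.92, [410.0, 243.0, 45.0]), (0.73, [245.0, 274.0, 23.0])]
fixture [(0.58, [497.0, -200.0, 22.0]), (0.56, [526.0, 218.0, 14.0])]
block [(0.84, [414.0, 242.0, 44.0]), (0.73, [250.0, 277.0, 22.0]), (0.3, [527.0, 219.0, 7.0])]
face [(0.83, [531.0, 220.0, 7.0])]
hub [ 406.84783936 -221.17927551] 26.497365951538086 42.47777510291587 828
hub [ 404.78131104 -221.33998108] 26.797992706298828 42.5021464459864 1048
hub [ 404.78131104 -221.33998108] 26.797992706298828 42.5021464459864 1048
eye [ 571.26190186 -195.394104  ] 16.819677352905273 36.49731825435927 472
eye [ 567.57312012 -195.96655273] 20.406177520751953 36.34345099718041 560
eye [ 565.84014893 -196.03329468] 22.132986068725586 36.21842669048539 598
stripe [ 451.30895388 -213.5226559    32.74954974] 81
```

View pics/w2.png

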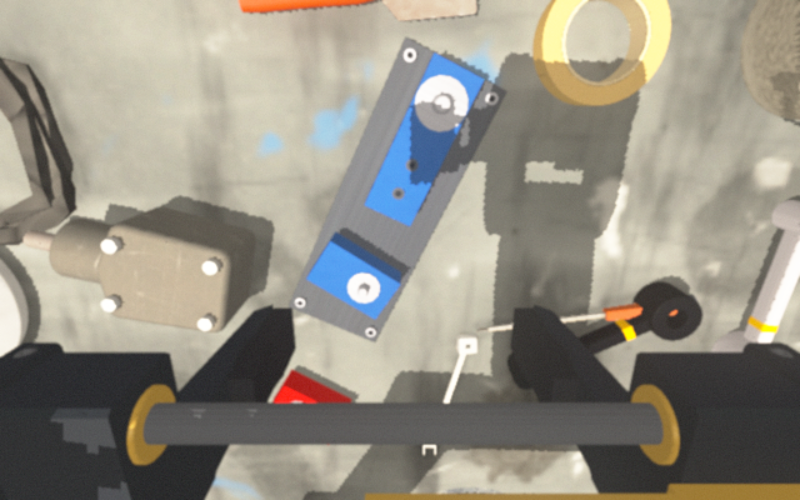

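The wrist view shows the post boss at (441,102), the loose block at about (356,282) and its pin at (363,288). The loose block's long side looks as if it lies across the plate, so I'll check that against the depth data and the pin offset.

```bash
python3 - <<'E'
from h import *
D=np.load("w2.npz"); P=D["P"]; im=D["im"]
X=np.array([-np.cos(np.radians(12.3)),np.sin(np.radians(12.3))]); Y=np.array([-X[1],X[0]])
for n,c,r in (("post",(590,200),60),("pin",(405,243),45)):
    for lo in (45,49):
        m=toppts(P,c,r,lo,62); q=P[m]
        if len(q): print(n,lo,len(q),q.mean(0),cv2.minEnclosingCircle(q[:,:2].astype(np.float32)))
m=toppts(P,(405.8,243.2),80,36,47)
q=P[m][:,:2]-[481.6,224.4]; f=np.c_[q@X,q@Y]
print(cv2.boxPoints(cv2.minAreaRect(f.astype(np.float32))).round(1).tolist())
# ascii map in fixture frame of heights
q=P[...,:2]-[481.6,224.4]; fx=q@X; fy=q@Y; z=P[...,2]
for y in range(60,-64,-8):
    print("%4d"%y,"".join("%3d"%np.median(z[k]) if (k:=(abs(fx-x)<3)&(abs(fy-y)<4)).any() else "  ." for x in range(-170,180,6)))
img=cv2.resize(im[160:290,220:340],None,fx=6,fy=6)[...,::-1][:600,:720]; cv2.imwrite("pics/c.png",cv2.resize(im[30:290,210:420],None,fx=2.3,fy=2.3,interpolation=2)[...,::-1])
E
```

```text
post 45 323 [593.21593302 200.37254209  52.3053822 ] ((578.4436645507812, 209.302490234375), 44.933433532714844)
post 49 218 [593.74097339 200.34487521  55.60343225] ((593.7623901367188, 199.92185974121094), 8.866998672485352)
pin 45 101 [404.06131577 232.82414257  50.64949176] ((415.5653991699219, 246.73680114746094), 33.71073913574219)
pin 49 67 [402.7770222  231.5047327   53.11563932] ((401.6479187011719, 231.65335083007812), 5.973324298858643)
[[-7.0, -33.0], [97.0999984741211, -47.70000076293945], [109.0, 36.29999923706055], [4.900000095367432, 51.0]]
  60   1  0  0  0  1  0  1  0  0  0  0  1  0  0358362374374375332  0  0347347  1  0  0  0  0  0  0  0  0  0  0  0  0  0  0  0  0  0  0  0  0  1  0  0  0  0  0  0  0  0  0  0  0  0  0
  52   0  1  0  9  8  9  9  8  8  8  8  8  8  8  8367374374375326335354346306  8  8  8  8  8  8  8  8  8  8  8  8  8  8  8  8  8  8  8  8  8  8  8  8  8  8  8  8  8  8  8  0  1  0  0
  44   0  0  0  8 12 12  9  8  8  8  8  8  8  8  8365369371372371314314305  8  9  8  8  8  9  8  8  8  8  8  8  8  8  8 10 26 42 42  .  9  8  9  8  8  9  9  8  9 12 11  8 
[... 1690 characters left out ...]
9  9  8  8  8  8  8  8  8  8  8  8  8  8  8365367367  8313319352348  9  8  8  8  8 21 42 42 42 42 42 42 42 42 42  .  .  8  8  8  8  8  8  8  0  0  0  0
 -44   0  0  0  9 12 12  8  9  8  8  9  9  8  8  8  8  8  9  9  8  8  8  8  8366368370331358  9  8  8  9  8  8  8  8  9  9  9 41 41 42 41 42 41  .  9  8  8  8 10 12 10  8  0  0  0  0
 -52   2  0  1  8  8  9  8  8  8  8  8  8  8  8  8  8  8  8  8  8  8  9  8  9367372374374329  8  8  8  8  8  8  8  8  8  8  8  8  8  8  9  7  8  8  8  8  8  8  8  9  8  8  0  0  .  .
 -60  18  1  0  0  0  0  0  0  1  0  1  0  0  1  0  0  0  0  0  1  0  0  0  0368374374374374  0  0  0  0  0  0  0  0  0  0  0  0  0  0  0  0  1  0  0  0  0  0  0  0  0  0  0  0  .  .
```

View pics/c.png

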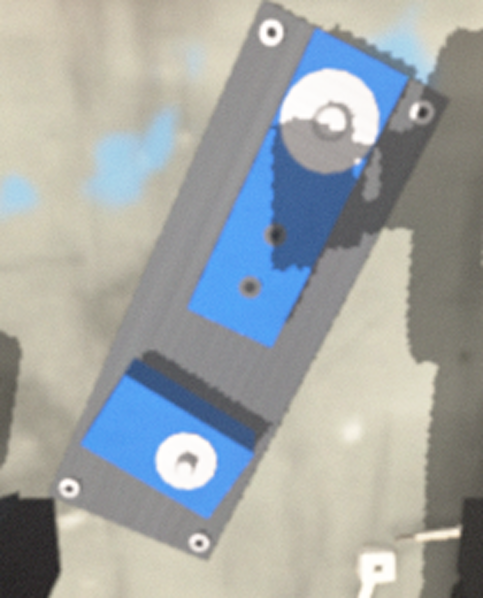

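The depth data confirm that the loose block is turned about 82° from in line. Its face measures 85x50 and its pin sits 12 mm off centre along its length, pointing across the plate. So I have to turn it as well as push it. First I'll check the gearbox clearance.

```bash
python3 - <<'E'
from h import *
D=np.load("w2.npz"); P=D["P"]
X=np.array([-np.cos(np.radians(12.3)),np.sin(np.radians(12.3))]); Y=np.array([-X[1],X[0]])
q=P[...,:2]-[481.6,224.4]; fx=q@X; fy=q@Y; z=P[...,2]
for y in range(-60,-200,-10):
    print("%4d"%y,"".join("%4d"%np.percentile(z[k],95) if (k:=(abs(fx-x)<6)&(abs(fy-y)<5)&(z<200)).any() else "   ." for x in range(-60,180,12)))
print(status.observe()["joint_pos"])
E
```

```text
-60    1   2   2   2   2   1   1   1   2   2   2   2   2   2   2   2   1   2   1   1
 -70    2   1   2   2   2   1   1   2   1   2   2   1   1   1   1   1   2   1   1   1
 -80    2   2   1   2   2   1   1   2   2   1   1   2   2   1   1   1   1   2   1   1
 -90    2   2   2   1   2   1   2   1   2   1   1   1   1   2   2   1   2   2   1   2
-100    2   1   2   2   1   2   2   1   2   2   1   2   1   2   2   1   1  68  73  74
-110    2   1   2   1   1   1   2   1   2   1   1   2   1  65  72  74  75  76  83  84
-120    2   2   2   2   2   2   2   1   1   2   2   2  67  76  83  76  76  76  84  84
-130    2   2   1   2   2   2   2   1   2   2   2   2  70  84  85  76  77  76  76  76
-140    2   2   2   1   2   2   2   1   2   2   1   1  65  76  76  77  76  76  76  77
-150    2   2   2   2   2   2   2   2   2   1   2   2   1  75  76  76  76  77  77  77
-160    2   2   2   2   2   1   2   1   2   1   2   2   2  75  76  77  76  76  76  76
-170    2   2   2   2   1   1   2   2   1   1   1   2   2  75  76  77  76  77  76  76
-180    2   2   2   2   2   2   1   2   2   1   2   1   2  74  76  77  76  77  76  76
-190    2   2   2   2   2   2   1   2   2   2   1   2   1  73  76  76  76  76  76  76
[ 1.89555908e-01  3.28231641e-01  1.35364407e+00 -4.86545066e-05
  1.45953231e+00  1.52917240e+00]
```

{"name": "carry_out", "arguments": {"plan": [[-0.107,-0.062,0.225,0,0,-0.156,88],[-0.107,-0.062,0.225,0,0,-0.156,88],[-0.107,-0.062,0.225,0,0,-0.156,88],[-0.107,-0.062,0.225,0,0,-0.156,88],[-0.107,-0.062,0.225,0,0,-0.156,88],[-0.107,-0.062,0.225,0,0,-0.156,88],[-0.107,-0.062,0.225,0,0,-0.156,88],[-0.107,-0.062,0.225,0,0,-0.156,88],[-0.107,-0.062,0.225,0,0,-0.156,88],[-0.107,-0.062,0.225,0,0,-0.156,88],[-0.107,-0.062,0.26,0,0,-0.156,88],[-0.107,-0.062,0.3,0,0,-0.156,88],[-0.107,-0.062,0.337,0,0,-0.156,88],[-0.107,-0.062,0.337,0,0,-0.156,88],[-0.107,-0.062,0.337,0,0,-0.156,40],[-0.107,-0.062,0.337,0,0,-0.156,40],[-0.107,-0.062,0.337,0,0,-0.156,40],[-0.107,-0.062,0.337,0,0,-0.156,40],[-0.107,-0.062,0.337,0,0,-0.156,40],[-0.107,-0.062,0.337,0,0,-0.156,40]], "newtons": 30}}

```text
time_s: 5.55
ee_pos: [406.0, 244.1, 31.0]
tcp_rot: [2.581, 1.79, 0.001]
wrist_force: [-7.0, 2.5, 4.8]
grip_width: 50.2
```

{"name": "carry_out", "arguments": {"plan": [[0,0,-0.004,0,0,0,40],[0,0,-0.004,0,0,0.227,40],[0,0,-0.004,0,0,0.227,40],[0,0,-0.004,0,0,0.227,40],[0,0,-0.004,0,0,0.227,40],[0,0,-0.004,0,0,0.227,40],[0,0,-0.004,0,0,0.227,40],[0,0,-0.004,0,0,0.227,40],[0,0,-0.004,0,0,0.227,40],[0,0,-0.004,0,0,0.227,40],[0,0,-0.004,0,0,0.227,40],[0,0,-0.004,0,0,0.227,40],[0,0,-0.004,0,0,0.227,40],[0,0,-0.004,0,0,0.227,40],[0.001,0.018,-0.004,0,0,0.227,40],[0.001,0.035,-0.004,0,0,0.227,40],[0.001,0.035,-0.004,0,0,0.227,40],[0.001,0.035,-0.001,0,0,0.227,40],[0.001,0.035,0,0,0,0.227,40],[0.001,0.035,0,0,0,0.227,40]]}}

```text
time_s: 7.22
ee_pos: [432.3, 234.8, 31.0]
tcp_rot: [3.124, -0.332, 0.002]
wrist_force: [-0.3, -4.5, 5.8]
grip_width: 49.7
```

```bash
python3 - <<'E'
from h import *
ci,im,d=look("top"); s=status.observe(); print(s["joint_pos"]); 
ci,im,d=look("wrist"); P=cloud(ci,d); save(im,"w3.png",1.25)
for b in bluerects(im,P): print(b)
E
```

```text
[ 2.59412502e-01  5.45964036e-01  1.82162069e+00 -1.03367660e-03
  7.73057477e-01  2.04281431e+00]
(np.int32(23062), 42.9, [510.4, 218.4], [50.5, 60.6], 77.95)
(np.int32(12912), 42.8, [445.0, 230.9], [51.1, 59.7], 77.9)
(np.int32(1154), 42.8, [394.3, 241.4], [49.6, 8.7], 77.88)
```

View pics/w3.png

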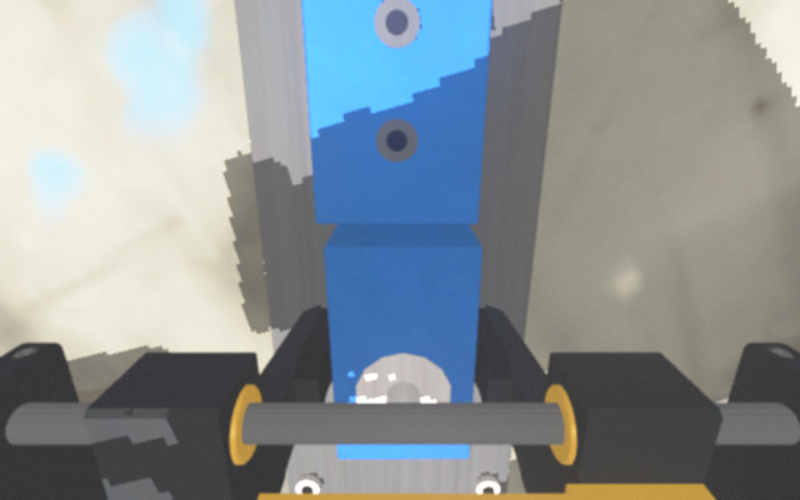

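The block now lies in line, at 77.9° against 77.95° for the fixed block. The gap at rows 222 to 245 is about 6 to 8 mm, and the block sits about 1.7 mm too far to the right. I'll correct the sideways offset and close up.

{"name": "carry_out", "arguments": {"plan": [[0,-0.0021,0,0,0,0,40],[0,-0.0021,0,0,0,0,40],[0.004,-0.0021,0,0,0,0,40],[0.006,-0.0021,0,0,0,0,40],[0.007,-0.0021,0,0,0,0,40],[0.008,-0.0021,0,0,0,0,40],[0.008,-0.0021,0,0,0,0,40]]}}

```text
time_s: 7.9
ee_pos: [436.3, 235.9, 31.0]
tcp_rot: [3.123, -0.331, -0.007]
wrist_force: [-13.1, 0.9, 16.6]
grip_width: 49.9
```

```bash
python3 - <<'E'
from h import *
ci,im,d=look("wrist"); P=cloud(ci,d); save(im[150:280,220:420],"w4.png",3.8); np.savez("w4.npz",im=im,P=P)
for b in bluerects(im,P): print(b)
E
```

```text
(np.int32(24417), 42.9, [512.1, 217.9], [50.1, 64.4], 77.76)
(np.int32(12874), 42.8, [448.8, 232.0], [51.7, 59.8], 78.21)
(np.int32(1150), 42.8, [398.2, 242.4], [49.5, 9.3], 77.82)
```

View pics/w4.png

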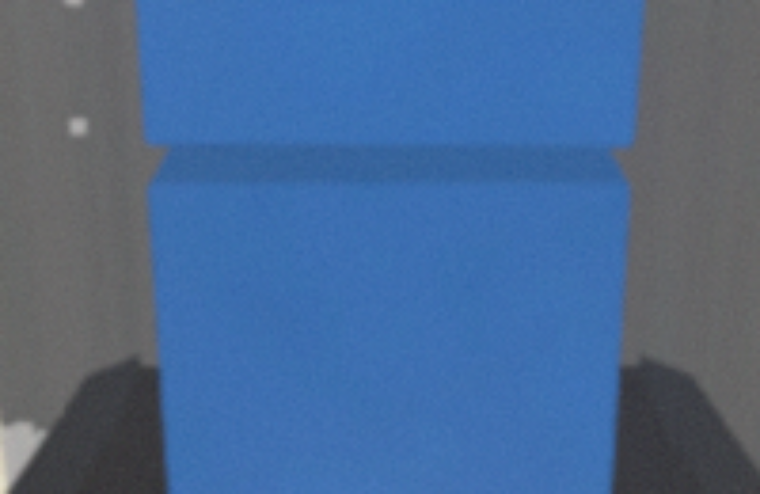

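The blocks are now aligned sideways (centres at 389 and 389 px), with a gap of about 4 mm left. The arm lags a little from friction, so I'll keep pushing.

{"name": "carry_out", "arguments": {"plan": [[0.001,0,-0.001,0,0,0,40],[0.002,0,-0.001,0,0,0,40],[0.003,0,-0.001,0,0,0,40],[0.004,0,-0.001,0,0,0,40],[0.005,0,-0.001,0,0,0,40],[0.005,0,-0.001,0,0,0,40]]}}

```text
time_s: 8.45
ee_pos: [439.7, 235.2, 31.0]
tcp_rot: [3.123, -0.333, -0.011]
wrist_force: [-17.9, 6.2, 11.6]
grip_width: 49.5
```

{"name": "carry_out", "arguments": {"plan": [[0.001,0,0,0,0,0,40],[0.002,0,0,0,0,0,40],[0.003,0,0,0,0,0,40],[0.003,0,0,0,0,0,40]]}}

```text
time_s: 8.78
ee_pos: [440.0, 235.2, 30.9]
tcp_rot: [3.123, -0.333, -0.019]
wrist_force: [-27.1, 9.2, 20.2]
grip_width: 49.9
```

```bash
python3 - <<'E'
from h import *
ci,im,d=look("wrist"); P=cloud(ci,d); save(im[150:280,220:420],"w5.png",3.8)
E
```

```text
(no output)
```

View pics/w5.png

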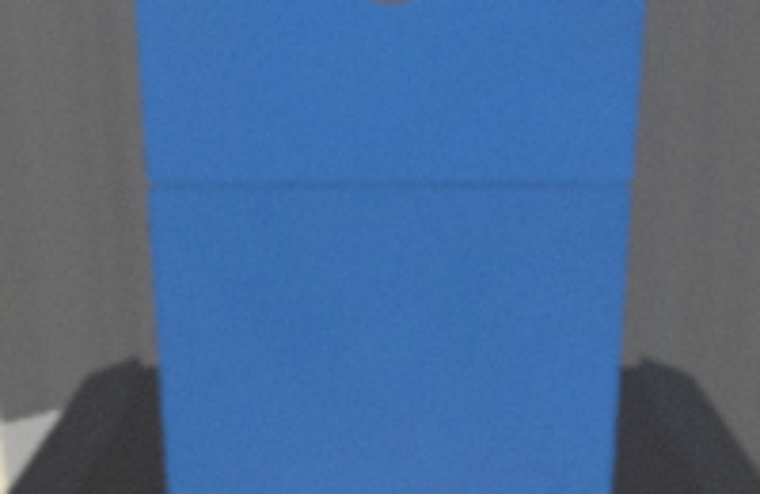

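The seam is closed and parallel, with the edges in line (148 to 633 px against 149 to 630) and a push of 28 N. I'll release while still pushing, retreat upward and check.

{"name": "carry_out", "arguments": {"plan": [[0,0,0,0,0,0,62],[0,0,0,0,0,0,70],[0,0,0,0,0,0,74],[0,0,0,0,0,0,74],[0,0,-0.02,0,0,0,74],[0,0,-0.07,0,0,0,74],[0,0,-0.12,0,0,0,80],[0,0,-0.17,0,0,0,88],[0,0,-0.22,0,0,0,88],[0,0,-0.22,0,0,0,88],[0,0,-0.22,0,0,0,88]]}}

```text
time_s: 9.75
ee_pos: [446.1, 233.9, 208.8]
tcp_rot: [-3.122, 0.335, -0.007]
wrist_force: [-1.2, -0.5, -0.5]
grip_width: 88.0
```

```bash
python3 - <<'E'
from h import *
ci,im,d=look("wrist"); P=cloud(ci,d); save(im[20:300,200:440],"w6.png",2.1); np.savez("w6.npz",im=im,P=P)
for b in bluerects(im,P): print(b)
for n,c,r,lo in (("post",(593,200),20,50),("pin",(430,236),30,49)):
    q=P[toppts(P,c,r,lo,62)]
    if len(q): print(n,len(q),q.mean(0),cv2.minEnclosingCircle(q[:,:2].astype(np.float32)))
E
```

```text
(np.int32(9774), 42.9, [491.2, 222.4], [49.9, 189.7], 77.92)
post 133 [587.38166005 201.22335561  54.65858936] ((589.4482421875, 201.08090209960938), 7.801024913787842)
pin 122 [428.47366332 235.88205282  53.55995603] ((427.34674072265625, 235.9827880859375), 6.041038513183594)
```

View pics/w6.png

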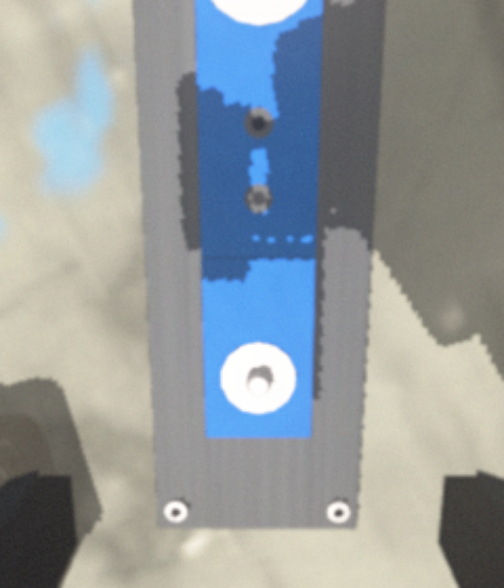

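The block stayed put. The two blocks now measure as one 50 mm wide strip with a closed seam at row 257, and post to pin is 170.3 mm. Next is the lever.

{"name": "carry_out", "arguments": {"plan": [[0.125,0.546,0.011,0,0,-0.058,88],[0.125,0.546,0.011,0,0,-0.058,88],[0.125,0.546,0.011,0,0,-0.058,88],[0.125,0.546,0.011,0,0,-0.058,88],[0.125,0.546,0.011,0,0,-0.058,88],[0.125,0.546,0.011,0,0,-0.058,88],[0.125,0.546,0.011,0,0,-0.058,88],[0.125,0.546,0.011,0,0,-0.058,88],[0.125,0.546,0.011,0,0,-0.058,88],[0.125,0.546,0.011,0,0,-0.058,88],[0.125,0.546,0.011,0,0,-0.058,88],[0.125,0.546,0.011,0,0,-0.058,88],[0.125,0.546,0.011,0,0,-0.058,88],[0.125,0.546,0.011,0,0,-0.058,88]]}}

```text
time_s: 10.97
ee_pos: [450.0, -213.5, 196.9]
tcp_rot: [-3.13, -0.236, 0.003]
wrist_force: [0.2, 1.5, -0.0]
grip_width: 87.7
```

```bash
python3 - <<'E'
from h import *
s=status.observe(); print(s["ee_pos"],s["tcp_rot"],s["joint_pos"])
ci,im,d=look("wrist"); P=cloud(ci,d); save(im,"w7.png",1); np.savez("w7.npz",im=im,P=P)
for n,c,r,lo,hi in (("hub",(404.8,-221.3),32,39.5,46),("eye",(572.5,-195.3),17.5,33,40)):
    for _ in range(4):
        q=P[toppts(P,c,r,lo,hi)]; c0,rad=cv2.minEnclosingCircle(q[:,:2].astype(np.float32)); 
        if n=="hub": c=c0
    print(n,len(q),np.round(c0,1),rad,np.median(q[:,2]),q[:,:2].max(0),q[:,:2].min(0))
q=P[toppts(P,(490,-208),50,28,37)]; print("web",cv2.fitLine(q[:,:2].astype(np.float32),cv2.DIST_HUBER,0,.01,.01).ravel())
hsv=cv2.cvtColor(im,cv2.COLOR_RGB2HSV)
m=(hsv[...,0]>18)&(hsv[...,0]<32)&(hsv[...,1]>150)&toppts(P,(452,-214),20,28,38); print("stripe",P[m].mean(0),m.sum())
E
```

```text
[ 449.99304237 -213.48740083  196.92457283] [-3.13042523 -0.23596875  0.00320142] [-6.78786617e-01  3.07891239e-01  1.65735107e+00  2.91284310e-04
  1.17940123e+00  7.41424476e-01]
hub 1897 [ 404.6 -221.3] 27.028051376342773 42.66261512990815 [ 430.88797356 -194.85675111] [ 377.64467129 -247.50424163]
eye 1021 [ 571.4 -195.6] 16.302734375 36.68708770954913 [ 587.43449468 -179.99760645] [ 555.07884109 -210.846939  ]
web [ 9.8858368e-01  1.5067285e-01  4.9284924e+02 -2.0766896e+02]
stripe [ 451.73699872 -213.93602943   34.80235301] 147
```

{"name": "carry_out", "arguments": {"plan": [[0.0028,0.001,0.04,0,0,0,60],[0.0028,0.001,0.08,0,0,0,50],[0.0028,0.001,0.12,0,0,0,50],[0.0028,0.001,0.16,0,0,0,50],[0.0028,0.001,0.2,0,0,0,50],[0.0028,0.001,0.221,0,0,0,50],[0.0028,0.001,0.221,0,0,0,50],[0.0028,0.001,0.221,0,0,0,50],[0.0028,0.001,0.221,0,0,0,8],[0.0028,0.001,0.221,0,0,0,8],[0.0028,0.001,0.221,0,0,0,8],[0.0028,0.001,0.221,0,0,0,8],[0.0028,0.001,0.221,0,0,0,8],[0.0028,0.001,0.221,0,0,0,8]], "newtons": 45}}

```text
time_s: 12.18
ee_pos: [452.7, -214.0, 22.0]
tcp_rot: [-3.132, -0.237, 0.0]
wrist_force: [-0.9, 5.6, 6.7]
grip_width: 15.3
```

{"name": "carry_out", "arguments": {"plan": [[0,0,-0.03,0,0,0,8],[0,0,-0.07,0,0,0,8],[0,0,-0.12,0,0,0,8],[0,0,-0.17,0,0,0,8],[0,0,-0.2225,0,0,0,8],[0,0,-0.2225,0,0,0,8]]}}

```text
time_s: 12.68
ee_pos: [454.8, -216.1, 206.7]
tcp_rot: [3.124, 0.237, 0.014]
wrist_force: [1.3, -1.3, -3.2]
grip_width: 15.5
```

{"name": "carry_out", "arguments": {"plan": [[0.01,-0.025,0,0,0,-0.018,8],[0.02,-0.05,0,0,0,-0.036,8],[0.03,-0.08,0,0,0,-0.054,8],[0.04,-0.11,0,0,0,-0.072,8],[0.05,-0.14,0,0,0,-0.09,8],[0.06,-0.17,0,0,0,-0.108,8],[0.075,-0.2,0,0,0,-0.126,8],[0.085,-0.23,0,0,0,-0.144,8],[0.1,-0.26,0,0,0,-0.162,8],[0.11,-0.29,0,0,0,-0.18,8],[0.12,-0.32,0,0,0,-0.198,8],[0.135,-0.35,0,0,0,-0.216,8],[0.145,-0.38,0,0,0,-0.234,8],[0.155,-0.41,0,0,0,-0.252,8],[0.17,-0.44,0,0,0,-0.27,8],[0.18,-0.47,0,0,0,-0.288,8],[0.19,-0.49,0,0,0,-0.306,8],[0.195,-0.507,0,0,0,-0.324,8],[0.195,-0.507,0,0,0,-0.34,8],[0.195,-0.507,0,0,0,-0.34,8]]}}

```text
time_s: 14.35
ee_pos: [545.3, 210.4, 197.7]
tcp_rot: [-1.294, -2.86, 0.003]
wrist_force: [0.9, 0.2, -6.1]
grip_width: 15.7
```

{"name": "carry_out", "arguments": {"plan": [[-0.0007,0.0006,0,0,0,-0.1013,8],[-0.0007,0.0006,0,0,0,-0.1013,8],[-0.0007,0.0006,0,0,0,-0.1013,8],[-0.0007,0.0006,0,0,0,-0.1013,8],[-0.0007,0.0006,0,0,0,-0.1013,8],[-0.0007,0.0006,0.03,0,0,-0.1013,8],[-0.0007,0.0006,0.06,0,0,-0.1013,8],[-0.0007,0.0006,0.087,0,0,-0.1013,8],[-0.0007,0.0006,0.087,0,0,-0.1013,8],[-0.0007,0.0006,0.087,0,0,-0.1013,8],[-0.0007,0.0006,0.087,0,0,-0.1013,8],[-0.0007,0.0006,0.087,0,0,-0.1013,8]]}}

```text
time_s: 15.35
ee_pos: [547.4, 209.7, 131.4]
tcp_rot: [0.343, 3.12, 0.001]
wrist_force: [-0.2, 0.6, -4.9]
grip_width: 15.4
```

```bash
python3 - <<'E'
from h import *
s=status.observe(); print(s["ee_pos"],s["tcp_rot"],s["grip_width"])
ci,im,d=look("wrist"); P=cloud(ci,d); save(im,"w8.png",1); np.savez("w8.npz",im=im,P=P)
t=(P[...,2]>120)&(P[...,2]<165)&(np.hypot(P[...,0]-510,P[...,1]-218)<180)
X=np.array([-.9773,.2120]);Y=np.array([-X[1],X[0]])
f=np.stack([(P[...,:2]-[593.6,200.0])@X,(P[...,:2]-[593.6,200.0])@Y],-1)
for x in range(-32,196,6):
    k=t&(abs(f[...,0]-x)<3)
    if k.any(): print(x,k.sum(),"y %.1f..%.1f z %.1f"%(f[k][:,1].min(),f[k][:,1].max(),np.median(P[k][:,2])))
k=t&(abs(f[...,0]-170)<26)&(abs(f[...,1])<18)&(P[...,2]>138); q=f[k]
if len(q): print("eye",cv2.minEnclosingCircle(q[np.hypot(q[:,0]-170,q[:,1])<17.5].astype(np.float32)),np.median(P[k][:,2]))
E
```

```text
[547.37587348 209.67821245 131.42461507] [3.42708008e-01 3.12045171e+00 1.02260585e-03] 15.43343481047722
-14 231 y -3.5..7.2 z 138.0
-8 486 y -8.2..12.1 z 140.7
-2 164 y -18.9..22.4 z 151.8
4 451 y -18.8..22.3 z 152.5
10 722 y -17.6..21.3 z 152.5
16 901 y -17.0..20.5 z 152.5
22 489 y -16.3..19.5 z 152.4
28 14 y -8.0..11.4 z 129.7
34 283 y -6.3..9.6 z 144.1
40 425 y -7.1..10.3 z 144.2
46 505 y -13.5..16.9 z 144.4
52 1146 y -13.7..16.9 z 159.5
58 4282 y -22.1..25.0 z 145.2
64 489 y -6.4..9.3 z 144.2
70 507 y -6.2..9.6 z 144.2
76 526 y -6.2..9.5 z 144.1
82 554 y -6.5..9.3 z 144.1
88 580 y -6.5..9.2 z 144.1
94 607 y -6.3..9.5 z 144.1
100 624 y -6.6..9.4 z 144.0
106 666 y -6.6..9.1 z 144.1
112 693 y -6.4..9.4 z 144.1
118 728 y -6.6..9.2 z 144.0
124 779 y -6.7..9.3 z 144.0
130 806 y -6.5..9.3 z 143.9
136 834 y -6.7..9.1 z 143.9
142 900 y -6.7..9.3 z 143.9
148 941 y -6.6..9.2 z 143.9
154 1166 y -8.4..10.8 z 144.6
160 344 y -12.1..13.7 z 144.3
eye ((159.12591552734375, 1.2754554748535156), 12.38017463684082) 144.21596060941275
```

View pics/w8.png

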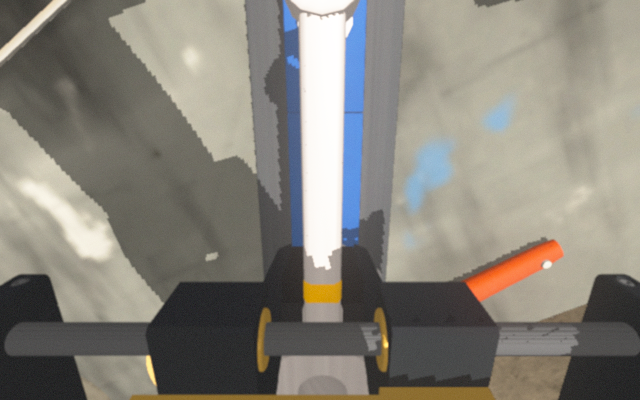

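The lever is level, with its web top at 144 mm along the whole length. I'll measure the remaining offset against the fixture in this same picture.

```bash
python3 - <<'E'
from h import *
D=np.load("w8.npz");P=D["P"];im=D["im"]
X=np.array([-.9773,.2120]);Y=np.array([-X[1],X[0]])
f=np.stack([(P[...,:2]-[593.6,200.0])@X,(P[...,:2]-[593.6,200.0])@Y],-1); z=P[...,2]
for x in range(88,170,10):
    k=(z>38)&(z<47)&(abs(f[...,0]-x)<4)&(abs(f[...,1])<35); p=(z>5)&(z<12)&(abs(f[...,0]-x)<4)&(abs(f[...,1])<70)
    if k.any(): print(x,"blk %.1f %.1f"%(f[k][:,1].min(),f[k][:,1].max()),"plate %.1f %.1f"%(f[p][:,1].min(),f[p][:,1].max()))
h=(z>149)&(z<156)&(abs(f[...,1]-1.4)<3)&(f[...,0]<40); print("hub rim max x",np.percentile(f[h][:,0],[50,98,100]))
hsv=cv2.cvtColor(im,cv2.COLOR_RGB2HSV)
m=(hsv[...,0]>18)&(hsv[...,0]<32)&(hsv[...,1]>150)&(z>140)&(z<147)&(f[...,0]<80)&(abs(f[...,1])<12); print("stripe",f[m].mean(0),f[m].min(0),f[m].max(0))
# seam rows: darkest row around (112) on right part of block
g=cv2.cvtColor(im,cv2.COLOR_RGB2GRAY).astype(float)[95:130,345:360].mean(1); r=95+int(np.argmin(g-cv2.blur(g.reshape(-1,1),(1,9)).ravel())); print("seam row",r,"fx",f[r,345:360,0].mean(),z[r,345:360].mean())
E
```

```text
88 blk -25.4 24.2 plate -55.9 54.2
98 blk -25.6 24.3 plate -55.9 54.2
108 blk -25.3 24.2 plate -55.8 54.0
118 blk -25.6 24.3 plate -55.7 54.2
128 blk -25.6 24.0 plate -55.6 54.0
138 blk -25.6 24.3 plate -55.7 54.2
148 blk -25.6 24.4 plate -55.8 54.0
158 blk -25.4 24.0 plate -55.7 54.2
168 blk -25.6 24.4 plate -56.0 54.1
hub rim max x [16.75396442 21.70299766 22.99590931]
stripe [47.92056791  1.7475984 ] [42.6327969  -6.62333069] [53.02395548 10.23791119]
seam row 112 fx 115.54540373439923 42.3906248223698
```

In this picture the fixture centreline is at y -0.7 and the lever at +1.4, so I need to shift 2.1 mm sideways. The TCP position while the block was gripped gives the same figure. Along the axis the lever is about 1 mm short, and it is about 3.4 mm too high. I'll correct all three.

{"name": "carry_out", "arguments": {"plan": [[0.0012,0.0027,0.0043,0,0,0,8],[0.0012,0.0027,0.0043,0,0,0,8],[0.0012,0.0027,0.0043,0,0,0,8],[0.0012,0.0027,0.0043,0,0,0,8],[0.0012,0.0027,0.0043,0,0,0,8],[0.0012,0.0027,0.0043,0,0,0,8]]}}

```text
time_s: 15.9
ee_pos: [546.3, 212.0, 126.6]
tcp_rot: [0.341, 3.123, 0.0]
wrist_force: [-0.2, 0.2, -5.9]
grip_width: 16.0
```

```bash
python3 - <<'E'
from h import *
s=status.observe(); print(s["ee_pos"],s["tcp_rot"],s["grip_width"],np.abs(s["joint_vel"]).max())
ci,im,d=look("wrist"); P=cloud(ci,d)
X=np.array([-.9773,.2120]);Y=np.array([-X[1],X[0]])
f=np.stack([(P[...,:2]-[593.6,200.0])@X,(P[...,:2]-[593.6,200.0])@Y],-1); z=P[...,2]
for x in (75,100,125,150):
    a=abs(f[...,0]-x)<4
    W=a&(z>134)&(z<148)&(abs(f[...,1])<14); k=a&(z>38)&(z<47)&(abs(f[...,1])<35); p=a&(z>5)&(z<12)&(abs(f[...,1])<70)
    print(x,*["%.2f"%((f[m][:,1].min()+f[m][:,1].max())/2) if m.any() else None for m in (W,k,p)],"web z %.1f"%np.median(z[W]))
hsv=cv2.cvtColor(im,cv2.COLOR_RGB2HSV)
m=(hsv[...,0]>18)&(hsv[...,0]<32)&(hsv[...,1]>150)&(z>134)&(z<147)&(f[...,0]<80)&(abs(f[...,1])<12); print("stripe",f[m].mean(0))
m=(z>138)&(f[...,0]>150)&(abs(f[...,1])<20)&(z<150); q=f[m]; print("eye pts max",q.max(0))
ci,im,d=look("scene"); save(im[150:280,210:350],"s2.png",4)
ci,im,d=look("top"); P=cloud(ci,d); t=(P[...,2]>130)&(P[...,2]<160); 
n,l,st,c=cv2.connectedComponentsWithStats(t.astype(np.uint8))
for i in range(1,n):
    if st[i,4]>10: print(st[i,4],P[l==i].mean(0).round(),P[l==i].min(0).round(),P[l==i].max(0).round())
E
```

```text
[546.27132672 212.01149799 126.57317292] [3.41339682e-01 3.12286803e+00 2.05829345e-05] 15.959541148238298 0.0018371846389027568
75 -0.35 -0.60 -0.81 web z 139.3
100 -0.61 -0.77 -0.69 web z 139.3
125 -0.58 -0.62 -0.83 web z 139.3
150 -0.61 -0.48 -0.76 web z 139.2
stripe [49.47439017 -0.27524082]
eye pts max [159.75946877  10.23858352]
53 [810. -92. 133.] [ 788. -119.  130.] [828. -64. 140.]
50 [ 818. -155.  133.] [ 802. -180.  130.] [ 828. -126.  138.]
32 [ 798. -119.  132.] [ 781. -132.  130.] [ 816. -106.  137.]
917 [ 727. -144.  133.] [ 646. -226.  130.] [808. -44. 143.]
31 [679. -76. 133.] [665. -88. 130.] [694. -60. 139.]
12 [682. -97. 133.] [ 676. -104.  130.] [687. -91. 137.]
```

View pics/s2.png

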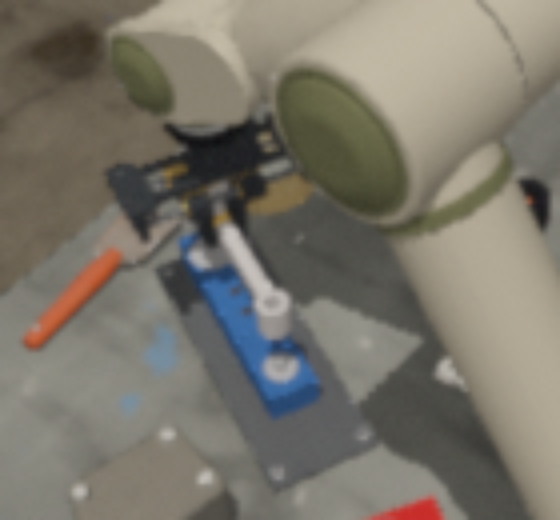

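Everything lines up: sideways to within about 0.2 mm, along the axis to about 0.5 mm, level, and with the underside about 49 mm above the post tip. I'm handing it in.

```bash
python3 -c "
from station import ctrl
print(ctrl.hand_in())"
```

```text
the job is handed in; nothing more can be done
None
```

The job is done and handed in at about 16 s: the loose block is butted against the fixed one, and the arm is still holding the lever over the fixture.

**Block:** The loose block was not "a little askew" but turned about 82°, with its length across the plate. I gripped it across its 50 mm width and lifted it about 3 mm to turn it in line and bring it near the face. I then pushed it along the plate against the face with about 28 N before releasing it. My checks after release:
- The two blocks measured as one strip 49.9 mm wide with a closed seam.
- Post to pin measured 170.3 mm, against 170 mm nominal. The post was taken from an earlier picture, because it was cut off in the later one.

**Lever:** I gripped the bare-metal lever at the yellow stripe with 45 N and held it over the fixture.
- **Level:** the web height varies by 0.1 mm over the 75 mm checked.
- **Sideways:** it is within about 0.2 mm of the fixture's centreline.
- **Along the fixture:** it is within about 0.5 to 0.8 mm. This is less certain, because the gripper hid the hub and the eye was cut off in the wrist view. I worked it out from the stripe, the seam and the arm position.
- **Height:** the underside is about 49 mm above the post tip.

**Disagreement:** The camera's absolute positions were 1 to 2 mm off from the arm's own readings across the fixture. I made the last correction from lever and fixture seen in the same picture, and the arm readings agreed with it.

I touched nothing else on the table, though I did not measure the other things again at the end.

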